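# Dose three shots of colourant on the tinting dispenser

## Robot

A 6-joint arm with a two-finger parallel gripper is mounted at the origin on the work surface. World frame = base frame: x ahead of the robot, y to its left, z up, the work surface at z = 0. Lengths are in m, angles in rad, forces in N, time in s.
With the tool pointing down it reaches from about 0.225 to 0.725 m from the base axis. Payload 3.1 kg.
Tool frame: the origin (TCP) lies at the very end of the fingers, on their centre line; the grasp point (between the pads) lies 19 mm behind it; y points along the fingers, z is the direction in which the jaws open and shut, and the axes are right-handed (so a half turn about y gives the same grasp; the last joint's range is limited). The gripper opens to 85 mm and grips with 20 to 120 N. Pads are 22 mm wide; open, the fingers measure 114 mm over their backs; the gripper's body (76 mm by 85 mm) begins 54 mm behind the grasp point. The pads swing forward as they close: fully open they stand 13 mm farther back than shut.
Start: joints at [1.032, 0.048, 0.099, 1.622, 0, 1.443], TCP at [0.21, 0.481, 0.231] pointing down, gripper open.
Joint ranges: [-2.91, 2.91], [-0.99, 1.94], [-1.21, 1.42], [-2.12, 2.29], [-1.49, 1.47], [-3.14, 3.14]. Speed limits (rad/s): [2.79, 2.79, 3.14, 3.14, 3.14, 3.14].

## Interface

Orientations are given as a 3x3 rotation matrix whose columns are the frame's x, y, z axes.
In Python, from workcell import get_state, capture, get_calibration, sign_off gives the robot as it stands.
- The arm moves only by the tool drive_tool, never from a script. Its argument "series" is one flat list of numbers, 7 for each row, row after row: the turn, a rotation vector about the tool's x, y, z in rad, then the shift along the tool's x, y, z in m, then the gripper's target within -1 to 1 (shut at 1, half-way at 0, fully open at -1). In form: [ax, ay, az, tx, ty, tz, fingers, ax, ay, az, tx, ty, tz, fingers, ...]. A call has 1 to 8 rows; each row shifts and turns the commanded pose from where the row before left it, along the tool's axes as they then stand; what a row does not reach is not made up. A row lasts 1/8 s, in which the tool goes at most 62.5 mm and 10.7 degrees, less where a joint would pass 70% of its speed; a pose out of reach is approached as far as the arm can. A call with a gripper value outside its range is refused whole. The fingers move at their own pace and stop on an object; "grip_force" is the grip in N (left out, the last holds). Time passes only in rows, so rows that do not move let the fingers close. It gives the time, the measured TCP pose, the force and the opening at its end, in the units of the state.
- get_state(): the state, without advancing time (a new reading comes with each control period).
- capture(name): name is "scene" or "top" or "wrist"; returns the picture (480x640x3 uint8, blue, green, red); there is no depth.
- get_calibration(name): a dict with "mtx" (3x3 intrinsics, pixels), "cam_to_world" (4x4, takes a point from camera to world coordinates); the wrist camera has in their place "tool_from_camera" (4x4, takes a point from camera to tool coordinates, whose origin is the TCP and whose axes are the tool frame's). Camera axes: x right, y up, looking along -z (the intrinsics and any distortion apply to the point x, -y, -z); pixel columns grow to the right and rows downward; lengths in m; the calibration is good to about 2 mm. The wrist camera is an equidistant fisheye: a pixel r from the principal point sees the ray r / f radians off the axis. A picture is of the moment at which its call begins: read the wrist's pose just before it. get_calibration takes no time and is no camera call.
- sign_off(): hands the job in, once; it reports no verdict.
The state is a dict: "t": time; "q": joint angles; "joint_velocities": joint speeds; "joint_efforts": joint torques, N m; "tool_pos": TCP position; "ee_rot": TCP orientation; "ft_force": force on the tool from outside, world axes, zero at the start; "moment": the same for the moment, N m; "grip_width": finger opening in m.
Only numpy, scipy, OpenCV 4.12 (cv2) and the standard library are available. Lean on these libraries where they do the work, as an engineer would, in place of code of your own. Each camera call takes 0.05 s, during which the arm holds its last target. There are 200 camera calls.

## Task

On the paint-tinting dispenser, turn the carousel until its one square canister has clicked into place at the pointer post on the side of the robot, and let go of it. Then push the ball of the dosing lever down with the fingers, past the first two clicks to the third but not on to the fourth, and hold it there against its spring: the program finishes while still holding the lever down. Leave the sample cup, jar, tin and brush where they are.

Things in the scene. Friction and masses are not known exactly. Their poses are not given: they have to be found in the camera images.
- turret: Carousel: aluminium disc 216 mm across, top 82 mm above the table, turns endlessly either way about a vertical axis (origin on it, at table height). On it, 60 degrees apart, centres 75 mm from the axis, stand six white canisters with grey lids: five round, 50 mm across (lid 53), one square, 56 x 56 mm (lid 60 x 60). Lid tops are at 170 mm. Dark hub in the middle, 44 mm across, up to 172 mm.
- square_knob (a point): Middle of the knob of the square canister, on its axis, 187 mm above the table. Each lid carries such a knob: round, black, 18 mm across, 34 mm tall (from 170 to 204 mm above the table). It starts anywhere round the carousel but at the pointer, nearly always clicked in at one of the other five places.
- dock (a point): Fixed point: where the middle of a knob is when its canister has clicked in at the pointer post, an upright steel post, 24 mm wide and reaching 150 mm above the table, with a small finger on top, just outside the disc on the robot's side; the only post there. This frame's x axis points from the pointer to the carousel's axis, z up.
- carousel_axis (a point): Fixed point on the carousel's axis, 187 mm above the table, 75 mm from dock. The carousel clicks in every 60 degrees, when a canister stands exactly at the pointer. The detent takes about 2 N at a knob to overcome and pulls the carousel in when it is let go within 25 degrees of a click.
- dose_lever (a joint): Angle of the dosing lever, rad: 0 at rest, slanting up at 0.35 above level; grows as the ball is pushed down. Clicks at 0.25, 0.50, 0.75 (the third) and 1.00; end stop at 1.05. A spring always pushes it back to 0, also from every click, with 2 to 9 N at the ball: the force dips just before each click and rises sharply after it.
- dose_ball (a point): Black ball, 28 mm across, on the end of the dosing lever. Origin: its centre, 105 mm from the lever's pivot. Height of the centre above the table: 196 mm at rest, 170 at the first click, 144 second, 119 third, 96 fourth. The lever points to the robot's side, parallel to the line from the carousel's axis to the pointer; the ball goes down almost straight.
- lever_pivot (a point): Fixed point on the lever's level pivot axis, 160 mm above the table, between the cheeks of the grey pump tower (60 mm long, 56 mm wide, 160 mm tall, the pivot's pin boss a little above), right of the carousel as seen from the robot: 195 mm to the right of the carousel's axis and 50 mm farther away.
- dispenser: Grey base plate, 270 x 360 mm, 15 mm thick, fixed to the table. Origin at table height; x points from the pointer side to the far side, y to the carousel's side; it reaches from -135 to 135 mm in x, -160 to 200 mm in y. Carousel's axis at (0, 85) mm, lever's pivot at (50, -110) mm.
- sample_cup: Small white open cup, 44 mm across, 45 mm tall, standing loose on the base plate under the carousel's disc at the pointer. Origin: centre of its underside. Leave it.
- paint_jar: Glass paint jar with black cap, 72 mm across, 95 mm tall, loose on the table to the right of the dispenser. Origin: centre of its underside. Leave it.
- paint_tin: Paint tin, 86 mm across, 110 mm tall, loose on the table to the left of the dispenser. Origin: centre of its underside. Leave it.
- paint_brush: Paint brush lying loose on the table to the robot's right, nearer than the dispenser, bristles pointing away. Leave it.

How it is judged:
On the way, in this order (a step that is already met when the one before it is completed fails the run):
1. the square canister has clicked in at the pointer and been let go (horizontal distance between square_knob and dock below 0.01 m and angular speed of turret below 0.1 rad/s and contact force between the fingers and turret below 0.3 N), for 0.3 s.
2. the fingers hold the dosing lever at the third click (value of joint dose_lever between 0.66 and 0.84 rad and contact force between the fingers and dose_lever above 1 N), for 0.3 s.
At the end, for the whole second after the job is handed in: The dosing lever is held at its third click (0.75 rad, within 0.09 rad, about 9 mm at the ball) by the fingers pressing on it with more than 1 N; the square canister rests clicked in at the pointer (knob within 10 mm of dock in plan), untouched (all of step 2 and horizontal distance between square_knob and dock below 0.01 m and angular speed of turret below 0.1 rad/s and contact force between the arm and turret below 0.3 N); the arm keeps its last pose, push and grip.
It fails at once if the lever was pressed while the square canister was not at the pointer (value of joint dose_lever above 0.15 rad and horizontal distance between square_knob and dock above 0.012 m).
It fails at once if the lever was pushed on past the third click towards the fourth (value of joint dose_lever above 0.9 rad).
It fails at once if the cup, jar, tin or brush was moved (distance of any of sample_cup, paint_jar, paint_tin, paint_brush from where it was at the start of the episode above 0.02 m).
It also fails if it takes over 72 s, if anything falls off the work surface, if the arm or the gripper's body presses on something with over 40 N, if the wrist force passes 120 N, or if a joint passes its speed limit or range.

## Working session

There is one attempt and no reset: what is moved stays moved. The work goes in short steps, Python scripts to look and compute and a tool call to move; the robot and the scene stay as the last step left them, time stands still between calls to the robot, and variables do not carry over. Pictures are saved under pics/ and viewed, about 8 in all and at most 12, crops included, and the job is handed in when it is done.

Besides the shell and the picture viewer there is one more tool, called after "Request:" by a JSON object that holds its "fn" and its "kwargs", one argument or row to a line. drive_tool: Moves the arm, as the interface text tells. Its arguments: {"type":"object","properties":{"series":{"type":"array","items":{"type":"number"}},"grip_force":{"type":"number"}},"required":["series"]}

```bash
mkdir -p pics; python3 - <<'E'
from workcell import *
import cv2,numpy as np
s=get_state();print(s['t'],s['tool_pos'],np.round(s['ee_rot'],3),s['grip_width'])
for n in("scene","top"):
    cv2.imwrite(f"pics/{n}0.png",capture(n));c=get_calibration(n);print(n,np.round(c['mtx'],1),np.round(c['cam_to_world'],3),[k for k in c])
E
```

```text
0.0 [0.20934121 0.48079791 0.23011591] [[ 0.917 -0.001  0.399]
 [-0.399 -0.002  0.917]
 [-0.    -1.    -0.002]] 0.08519293280762671
scene [[439.6   0.  328.4]
 [  0.  439.6 235.9]
 [  0.    0.    1. ]] [[ 0.873 -0.382  0.304  0.799]
 [ 0.488  0.675 -0.553 -0.556]
 [ 0.006  0.631  0.775  0.976]
 [ 0.     0.     0.     1.   ]] ['mtx', 'cam_to_world']
top [[608.1   0.  320.5]
 [  0.  608.1 246.3]
 [  0.    0.    1. ]] [[ 1.000e-03  9.950e-01 -9.800e-02  3.080e-01]
 [-1.000e+00  2.000e-03  1.000e-02  2.300e-02]
 [ 1.000e-02  9.800e-02  9.950e-01  1.954e+00]
 [ 0.000e+00  0.000e+00  0.000e+00  1.000e+00]] ['mtx', 'cam_to_world']
```

View pics/scene0.png

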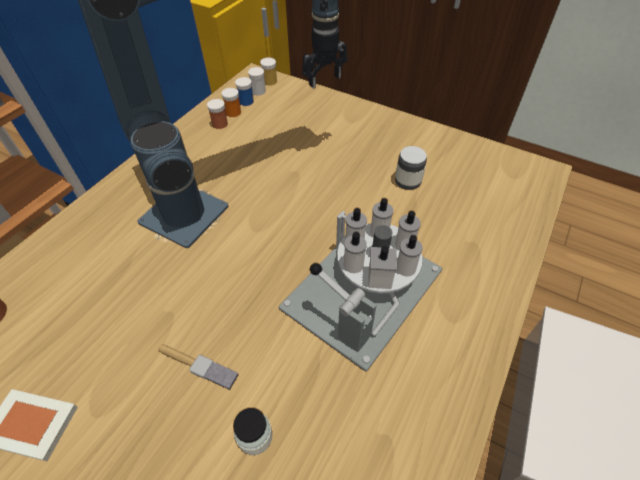

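View pics/top0.png

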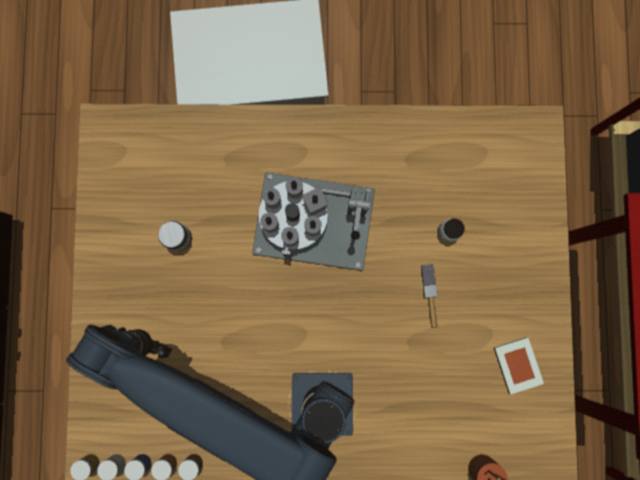

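The top view shows the pointer at about (287,255) and the hub at (293,212). The square canister is at (315,201), so it must go about 120° clockwise, seen from above. The ball is at (355,235).

```bash
cat > h.py <<'E'
from workcell import *
import cv2,numpy as np
def ray(n,u,v):
    c=get_calibration(n);M=c['mtx'];T=np.array(c['cam_to_world'])
    d=T[:3,:3]@np.array([(u-M[0][2])/M[0][0],-(v-M[1][2])/M[1][1],-1]);return T[:3,3],d
def onz(n,u,v,z):
    o,d=ray(n,u,v);return o+d*(z-o[2])/d[2]
def proj(n,p):
    c=get_calibration(n);M=c['mtx'];T=np.array(c['cam_to_world'])
    q=T[:3,:3].T@(np.array(p)-T[:3,3]);return M[0][0]*q[0]/-q[2]+M[0][2],M[1][1]*-q[1]/-q[2]+M[1][2]
E
python3 - <<'E'
from h import *
for n,(a,b,c,d),f in(("top",(165,280,245,385),5),("scene",(185,375,270,455),4)):
    im=cv2.imread(f"pics/{n}0.png");m=cv2.inRange(im,(0,0,0),(38,38,38))[a:b,c:d]
    k,l,st,ce=cv2.connectedComponentsWithStats(m)
    for i in range(1,k):
        if st[i,4]>15:
            u,v=ce[i]+[c,a];print(n,round(u,1),round(v,1),st[i,4],np.round(onz(n,u,v,.196),3))
    cv2.imwrite(f"pics/{n}c.png",cv2.resize(im[a:b,c:d],None,fx=f,fy=f,interpolation=cv2.INTER_CUBIC))
im=cv2.imread("pics/top0.png")
hsv=cv2.cvtColor(im,cv2.COLOR_BGR2HSV);m=cv2.inRange(hsv,(0,0,60),(180,60,255));m[:165]=0;m[280:]=0;m[:,:240]=0;m[:,385:]=0
c=max(cv2.findContours(m,0,2)[0],key=cv2.contourArea);r=cv2.minAreaRect(c);print(r)
for p in cv2.boxPoints(r):print(p,np.round(onz("top",*p,.015),3))
E
```

```text
top 293.6 184.6 21 [0.662 0.085 0.196]
top 270.4 195.4 18 [0.629 0.152 0.196]
top 314.5 199.1 19 [0.619 0.023 0.196]
top 293.3 218.2 30 [0.562 0.085 0.196]
top 268.3 220.6 19 [0.555 0.157 0.196]
top 312.4 224.2 20 [0.545 0.029 0.196]
top 354.7 235.1 44 [ 0.513 -0.094  0.196]
top 289.3 234.9 16 [0.513 0.096 0.196]
scene 382.9 205.1 53 [0.561 0.15  0.196]
scene 356.2 214.8 57 [0.519 0.09  0.196]
scene 410.2 217.5 61 [0.634 0.145 0.196]
scene 355.2 238.8 65 [0.55  0.023 0.196]
scene 411.6 242.1 64 [0.666 0.077 0.196]
scene 383.7 253.0 74 [0.624 0.018 0.196]
scene 315.3 269.0 66 [ 0.513 -0.094  0.196]
((313.0528259277344, 221.09442138671875), (111.86984252929688, 83.01851654052734), 8.343891143798828)
[251.68639 254.04736] [0.472 0.223 0.015]
[263.73358 171.9076 ] [0.74  0.188 0.015]
[374.41925 188.14148] [ 0.687 -0.171  0.015]
[362.37207 270.28125] [ 0.421 -0.13   0.015]
```

View pics/topc.png

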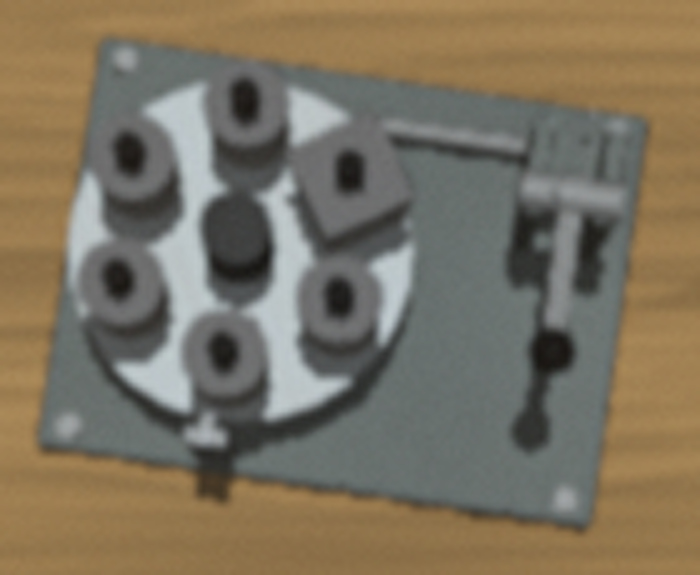

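Request:
{"fn": "drive_tool", "kwargs": {
  "series": [0,-0.137,0,0,-0.01,0,0,0,-0.137,0,0,-0.01,0,0,0,-0.137,0,0,-0.015,0,0,0,0,0,0.034,0,-0.038,0,0,0,0,0.034,0,-0.038,0,0,0,0,0.034,0,-0.038,0,0,0,0,0.034,0,-0.038,0,0,0,0,0.034,0,-0.038,0]
}}

```text
t: 1.1
tool_pos: [0.3804, 0.2899, 0.2658]
ee_rot: [[1.0, -0.001, -0.0], [0.0, -0.0, 1.0], [-0.001, -1.0, -0.0]]
ft_force: [0.7, 0.7, 0.9]
grip_width: 0.0428
```

Request:
{"fn": "drive_tool", "kwargs": {
  "series": [0,0,0,0.034,0,-0.038,0,0,0,0,0.034,0,-0.038,0,0,0,0,0.034,0,-0.038,0,0,0,0,0.034,0,-0.038,0,0,0,0,0.034,0,-0.038,0,0,0,0,0.034,0,-0.038,0,0,0,0,0.034,0,-0.038,0,0,0,0,0,0,0,0]
}}

```text
t: 2.1
tool_pos: [0.619, 0.0222, 0.2631]
ee_rot: [[1.0, -0.004, 0.004], [-0.004, -0.001, 1.0], [-0.004, -1.0, -0.001]]
ft_force: [0.7, 0.7, -0.9]
grip_width: 0.0429
```

```bash
cat >> h.py <<'E'
def wproj(p,s):
    c=get_calibration("wrist");M=c['mtx'];T=np.array(c['tool_from_camera'])
    q=np.array(s['ee_rot']).T@(np.array(p)-s['tool_pos']);q=T[:3,:3].T@(q-T[:3,3]);x=np.array([q[0],-q[1],-q[2]])
    r=np.hypot(x[0],x[1]);a=np.arctan2(r,x[2]);return M[0][2]+M[0][0]*a*x[0]/r,M[1][2]+M[1][1]*a*x[1]/r
def wray(u,v,z,s):
    c=get_calibration("wrist");M=c['mtx'];T=np.array(c['tool_from_camera'])
    x,y=(u-M[0][2])/M[0][0],(v-M[1][2])/M[1][1];r=np.hypot(x,y);k=np.sin(r)/max(r,1e-9)
    R=np.array(s['ee_rot']);d=R@T[:3,:3]@np.array([x*k,-y*k,-np.cos(r)]);o=R@T[:3,3]+s['tool_pos']
    return o+d*(z-o[2])/d[2]
E
python3 - <<'E'
from h import *
s=get_state();print(s['t'],s['tool_pos'],np.round(s['ee_rot'],3),s['grip_width'],s['ft_force'])
im=capture("wrist");cv2.imwrite("pics/w1.png",im)
print(wproj([.62,.02,.204],s),wproj([.59,.088,.172],s),get_calibration("wrist"))
E
```

```text
2.1 [0.61901128 0.02221676 0.26312978] [[ 1.    -0.004  0.004]
 [-0.004 -0.001  1.   ]
 [-0.004 -1.    -0.001]] 0.04292254538396791 [ 0.68376917  0.65433757 -0.89969666]
(np.float64(313.05931789546423), np.float64(266.2626226036644)) (np.float64(417.037948406023), np.float64(204.90292317821095)) {'mtx': array([[371.64829954,   0.        , 317.36368091],
       [  0.        , 371.64829954, 242.62583788],
       [  0.        ,   0.        ,   1.        ]]), 'tool_from_camera': array([[ 2.14946851e-04, -9.53124847e-01, -3.02577229e-01,
        -7.71088880e-02],
       [ 7.32906379e-05,  3.02577250e-01, -9.53124862e-01,
        -1.42237136e-01],
       [ 9.99999974e-01,  1.82695110e-04,  1.34893155e-04,
         3.51575308e-04],
       [ 0.00000000e+00,  0.00000000e+00,  0.00000000e+00,
         1.00000000e+00]])}
```

View pics/w1.png

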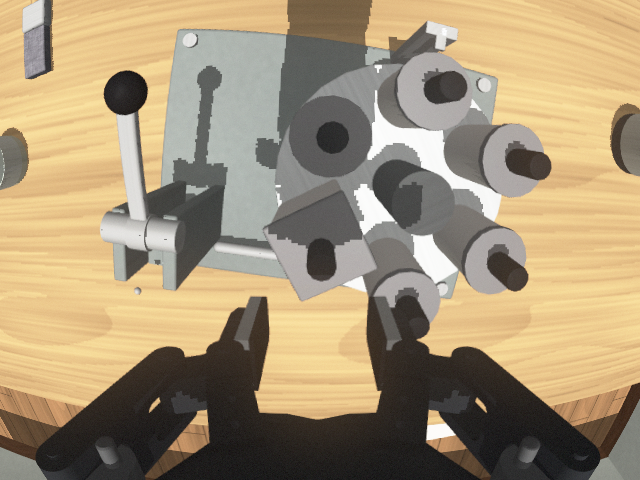

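The wrist view shows the square knob's top at about (321,267), the hub top at about (423,203), the ball at (126,92) and the pointer post's finger at (440,35).

```bash
python3 - <<'E'
from h import *
s=get_state()
for n,u,v,z in(("sq",321,267,.204),("dockknob",455,87,.204),("opp?",540,165,.204),("hub",424,202,.172),("ball",126,92,.196),("rdn",333,138,.204)):print(n,np.round(wray(u,v,z,s),4))
E
```

```text
sq [0.6198 0.0265 0.204 ]
dockknob [0.5141 0.1014 0.204 ]
opp? [0.5551 0.1617 0.204 ]
hub [0.587  0.0948 0.172 ]
ball [ 0.5113 -0.0914  0.196 ]
rdn [0.5458 0.033  0.204 ]
```

Request:
{"fn": "drive_tool", "kwargs": {
  "series": [0,0,0,0,0.021,0.001,0,0,0,0,0,0.021,0,0,0,0,0,0,0.021,0,0,0,0,0,0,0.021,0,0,0,0,0,0,0,0,1,0,0,0,0,0,0,1,0,0,0,0,0,0,1,0,0,0,0,0,0,1],
  "grip_force": 40
}}

```text
t: 3.15
tool_pos: [0.6164, 0.0248, 0.1814]
ee_rot: [[1.0, -0.003, 0.0], [-0.0, -0.004, 1.0], [-0.003, -1.0, -0.004]]
ft_force: [-1.3, -6.1, -7.1]
grip_width: 0.0162
```

```bash
python3 - <<'E'
from h import *
s=get_state();print(s['t'],s['tool_pos'],s['grip_width'],s['ft_force'])
c=np.array([.588,.091])
p=c+.075*np.array([np.cos(np.radians(-66.5)),np.sin(np.radians(-66.5))])
for i in range(1,13):
    a=np.radians(-66.5-10*i);q=c+.075*np.array([np.cos(a),np.sin(a)]);print(i,np.round(q-p,4),np.round(q,4));p=q
E
```

```text
3.15 [0.616448   0.02484107 0.18143218] 0.016212858237594746 [-1.30593391 -6.07450118 -7.07022095]
1 [-0.0124 -0.0041] [0.6055 0.0181]
2 [-0.0129 -0.0019] [0.5926 0.0161]
3 [-0.0131  0.0003] [0.5795 0.0165]
4 [-0.0128  0.0026] [0.5667 0.0191]
5 [-0.0122  0.0048] [0.5545 0.0239]
6 [-0.0111  0.0068] [0.5434 0.0307]
7 [-0.0098  0.0087] [0.5336 0.0394]
8 [-0.0081  0.0102] [0.5255 0.0496]
9 [-0.0062  0.0115] [0.5192 0.0611]
10 [-0.0041  0.0124] [0.5151 0.0735]
11 [-0.0019  0.0129] [0.5131 0.0864]
12 [0.0003 0.0131] [0.5135 0.0995]
```

```bash
python3 - <<'E'
from h import *
im=capture("wrist");cv2.imwrite("pics/w2.png",im);s=get_state();print(s['tool_pos'],s['grip_width'],s['ft_force'])
E
```

```text
[0.61646965 0.02485826 0.18146235] 0.016400471684162705 [-1.22344631 -5.50306137 -6.54325271]
```

View pics/w2.png

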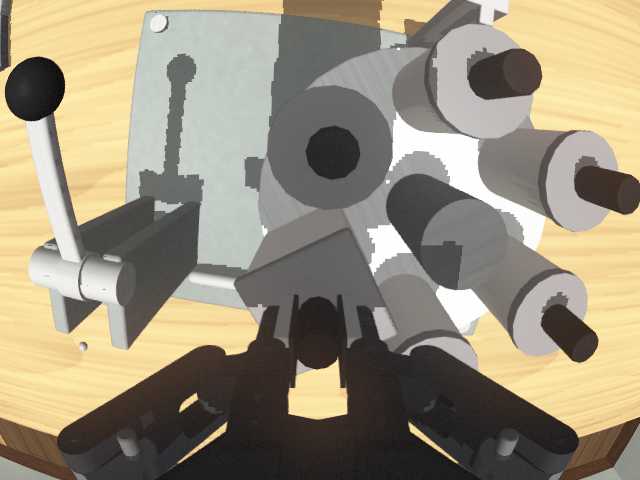

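The wrist view shows the square knob at about (318,335), held between the pads. Next, I turn the carousel by following the arc.

Request:
{"fn": "drive_tool", "kwargs": {
  "series": [0,0,0,-0.0062,0,-0.0021,1,0,0,0,-0.0062,0,-0.002,1,0,0,0,-0.0064,0,-0.001,1,0,0,0,-0.0065,0,-0.0009,1,0,0,0,-0.0131,0,0.0003,1,0,0,0,-0.0128,0,0.0026,1,0,0,0,-0.0122,0,0.0048,1,0,0,0,-0.0111,0,0.0068,1]
}}

```text
t: 4.2
tool_pos: [0.5386, 0.027, 0.1814]
ee_rot: [[1.0, -0.01, 0.005], [-0.005, -0.018, 1.0], [-0.01, -1.0, -0.018]]
ft_force: [-9.1, -19.0, -2.6]
grip_width: 0.0147
```

```bash
python3 - <<'E'
from h import *
im=capture("wrist");cv2.imwrite("pics/w3.png",im);s=get_state();print(s['tool_pos'],s['grip_width'],s['ft_force'])
print(wproj([.588,.091,.172],s))
E
```

```text
[0.53590145 0.02848196 0.18148672] 0.014278132308968398 [-15.84875443 -18.15114224   0.33498136]
(np.float64(434.2474676693111), np.float64(387.604028288341))
```

View pics/w3.png

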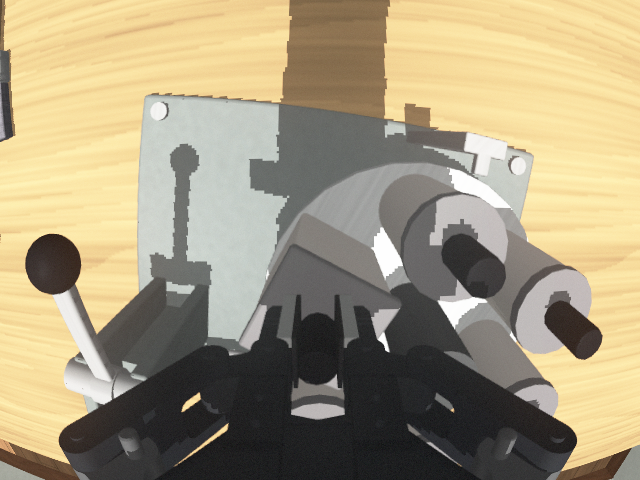

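The square canister has turned with the gripper and is still held at (318,345). The next knobs are at (487,278) and (588,345).

```bash
python3 - <<'E'
from h import *
s=get_state()
for u,v in((487,278),(590,346)):
    p=wray(u,v,.204,s)[:2];d=p-[.588,.091];print(np.round(p,4),np.degrees(np.arctan2(d[1],d[0])),np.hypot(*d))
print(wray(484,150,.15,s))
d=s['tool_pos'][:2]-np.array([.588,.091]);print(np.degrees(np.arctan2(d[1],d[0])),np.hypot(*d))
E
```

```text
[0.5111 0.0929] 178.57178479034187 0.07688611504067992
[0.5486 0.1588] 120.1804843036455 0.0783784923899799
[0.46571939 0.11105616 0.15      ]
-129.80567074837816 0.0813803621262979
```

Request:
{"fn": "drive_tool", "kwargs": {
  "series": [0,0,0,0,0,0,0,0,0,0,0,0,0,0,0,0,0,0,0,0,0,0,0,0,0,0,0,0,0,0,0,0,0,0,0,0,0,0,0,-0.04,0,0,0,0,0,0,-0.04,0,0,0,0,0,0,0,0,0]
}}

```text
t: 5.25
tool_pos: [0.5453, 0.0349, 0.2667]
ee_rot: [[1.0, 0.008, -0.0], [0.0, -0.0, 1.0], [0.008, -1.0, -0.0]]
ft_force: [0.9, -0.8, -0.6]
grip_width: 0.0431
```

```bash
python3 - <<'E'
from h import *
s=get_state();print(s['t'],s['tool_pos'],np.round(s['ee_rot'],3),s['grip_width'],s['ft_force'])
im=capture("wrist");cv2.imwrite("pics/w4.png",im);np.save("s4.npy",s,allow_pickle=True)
E
```

```text
5.25 [0.54525802 0.03488223 0.26672224] [[ 1.     0.008 -0.   ]
 [ 0.    -0.     1.   ]
 [ 0.008 -1.    -0.   ]] 0.043092954929636426 [ 0.92172437 -0.80318124 -0.56819618]
```

View pics/w4.png

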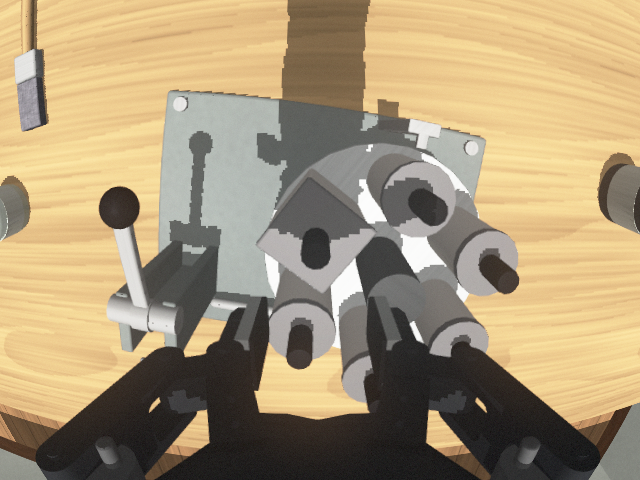

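The square canister is now one place on, with its knob top at about (315,257). The knob at the dock is at (433,210), the next one at (504,280), and the ball is at (119,208).

```bash
python3 - <<'E'
from h import *
s=np.load("s4.npy",allow_pickle=True).item()
g=cv2.imread("pics/w4.png").max(2);P=[]
for n,u,v,z in(("sq",315,257,.204),("dock",433,210,.204),("3",505,281,.204),("prev",300,358,.204),("ball",119,208,.196),("post",427,132,.15)):
    p=wray(u,v,z,s);print(n,np.round(p,4),g[v,u])
    if z==.204:P.append(p[:2])
P=np.array(P)
from scipy.optimize import least_squares as L
off=np.radians([60,0,-60,120])
f=lambda x:(P-np.c_[x[0]-.075*np.cos(x[2]+off),x[1]-.075*np.sin(x[2]+off)]).ravel()
r=L(f,[.587,.092,-.12]);print(r.x,np.degrees(r.x[2]),np.round(r.fun*1e3,1))
a=r.x
for o in np.radians(np.arange(60,-1,-7.5)):print(np.round([a[0]-.075*np.cos(a[2]+o),a[1]-.075*np.sin(a[2]+o)],4))
E
```

```text
sq [0.5425 0.0338 0.204 ] 53
dock [0.5137 0.1025 0.204 ] 61
3 [0.5603 0.159  0.204 ] 70
prev [0.6148 0.0236 0.204 ] 72
ball [ 0.5128 -0.093   0.196 ] 58
post [0.4693 0.1124 0.15  ] 236
[ 0.58795254  0.09183336 -0.14119832] -8.090067631402437 [ 0.9  1.  -0.   0.1  0.3 -2.4 -1.2  1.3]
[0.5417 0.0328]
[0.5344 0.0393]
[0.528  0.0468]
[0.5226 0.055 ]
[0.5184 0.0638]
[0.5153 0.0732]
[0.5135 0.0828]
[0.513  0.0926]
[0.5137 0.1024]
```

Request:
{"fn": "drive_tool", "kwargs": {
  "series": [0,-0.128,0,0,0,0,0.1,0,-0.128,0,0,0,0,0.1,0,-0.128,0,0,0,0,0.1,0,0,0,-0.003,0,-0.001,0.1,0,0,0,0,0.023,0,0.1,0,0,0,0,0.023,0,0.1,0,0,0,0,0.022,0,0.1,0,0,0,0,0.022,0,0.1],
  "grip_force": 20
}}

```text
t: 6.3
tool_pos: [0.5401, 0.0328, 0.1706]
ee_rot: [[0.928, -0.002, -0.372], [0.372, 0.0, 0.928], [-0.001, -1.0, 0.001]]
ft_force: [0.9, 0.2, -0.3]
grip_width: 0.0388
```

Request:
{"fn": "drive_tool", "kwargs": {
  "series": [0,0,0,0,0,0,0.4,0,0,0,0,0,0,0.4,0,0,0,0,0,0,0.4]
}}

```text
t: 6.68
tool_pos: [0.5407, 0.0328, 0.1722]
ee_rot: [[0.927, -0.0, -0.374], [0.374, 0.0, 0.927], [-0.0, -1.0, 0.0]]
ft_force: [0.2, 0.4, -0.2]
grip_width: 0.0259
```

```bash
python3 - <<'E'
import numpy as np
P=np.array([[.5417,.0328],[.5344,.0393],[.528,.0468],[.5226,.055],[.5184,.0638],[.5153,.0732],[.5135,.0828],[.513,.0926],[.5137,.1024]])
for d in np.diff(P,axis=0):print(np.round([.927*d[0]+.375*d[1],-.375*d[0]+.927*d[1]],4))
E
```

```text
[-0.0043  0.0088]
[-0.0031  0.0094]
[-0.0019  0.0096]
[-0.0006  0.0097]
[0.0007 0.0099]
[0.0019 0.0096]
[0.0032 0.0093]
[0.0043 0.0088]
```

Request:
{"fn": "drive_tool", "kwargs": {
  "series": [0,0,0,-0.0021,-0.005,0.0044,0.4,0,0,0,-0.0022,0,0.0044,0.4,0,0,0,-0.0031,0,0.0094,0.4,0,0,0,-0.0019,0,0.0096,0.4,0,0,0,-0.0006,0,0.0097,0.4,0,0,0,0.0007,0,0.0099,0.4,0,0,0,0.0019,0,0.0096,0.4,0,0,0,0.0032,0,0.0093,0.4]
}}

```text
t: 7.68
tool_pos: [0.5122, 0.0941, 0.1774]
ee_rot: [[0.927, 0.0, -0.375], [0.375, 0.001, 0.927], [0.001, -1.0, 0.001]]
ft_force: [0.4, 0.4, 0.0]
grip_width: 0.0256
```

Request:
{"fn": "drive_tool", "kwargs": {
  "series": [0,0,0,0.0025,0,0.0048,0.4,0,0,0,0.002,0,0.0045,0.4,0,0,0,0,0,0,0.4,0,0,0,0,0,0,0.4]
}}

```text
t: 8.18
tool_pos: [0.5129, 0.1029, 0.1773]
ee_rot: [[0.927, -0.0, -0.375], [0.375, -0.0, 0.927], [-0.0, -1.0, 0.0]]
ft_force: [-1.5, -0.3, 0.6]
grip_width: 0.0258
```

```bash
python3 - <<'E'
from h import *
s=get_state();print(s['t'],s['tool_pos'],s['grip_width'],s['ft_force'])
im=capture("wrist");cv2.imwrite("pics/w5.png",im)
E
```

```text
8.175 [0.51294615 0.1029386  0.17726325] 0.02581726158043059 [-1.4593134  -0.26718189  0.6379689 ]
```

View pics/w5.png

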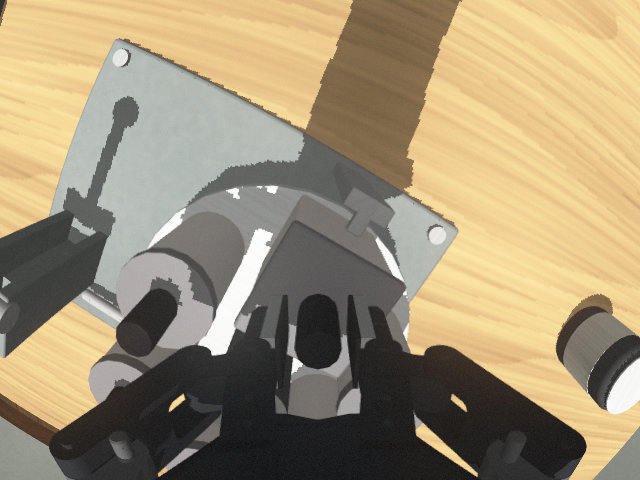

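The square canister is at the pointer, next to the post finger at about (368,208). Its knob stands free between the pads. Now I open and lift.

Request:
{"fn": "drive_tool", "kwargs": {
  "series": [0,0,0,0,0,0,0,0,0,0,0,0,0,0,0,0,0,0,0,0,0,0,0,0,0,-0.023,0,0,0,0,0,0,-0.023,0,0,0,0,0,0,-0.023,0,0,0,0,0,0,-0.023,0,0,0,0,0,0,0,0,0],
  "grip_force": 60
}}

```text
t: 9.22
tool_pos: [0.514, 0.1031, 0.2715]
ee_rot: [[0.927, 0.004, -0.375], [0.375, 0.0, 0.927], [0.004, -1.0, -0.001]]
ft_force: [0.0, 0.2, -0.2]
grip_width: 0.0428
```

Request:
{"fn": "drive_tool", "kwargs": {
  "series": [0,0.128,0,0,0,0,1,0,0.128,0,0,0,0,1,0,0.128,0,0,0,0,1,0,0,0,0,0,-0.05,1,0,0,0,0,0,-0.05,1,0,0,0,0,0,-0.05,1,0,0,0,0,0,-0.045,1,0,0,0,0,0,0,1]
}}

```text
t: 10.22
tool_pos: [0.5122, -0.0946, 0.2673]
ee_rot: [[1.0, -0.003, 0.005], [-0.005, 0.0, 1.0], [-0.003, -1.0, 0.0]]
ft_force: [-0.4, 0.8, 0.0]
grip_width: 0.0004
```

```bash
python3 - <<'E'
from h import *
s=get_state();print(s['t'],s['tool_pos'],np.round(s['ee_rot'],3),s['grip_width'],s['ft_force'])
a=capture("wrist");b=capture("top")[165:280,245:385]
cv2.imwrite("pics/w6.png",np.hstack([cv2.resize(a,(440,330)),cv2.resize(b,(360,330),interpolation=2)]))
cv2.imwrite("pics/w6full.png",a);print(wproj([.512,-.0935,.196],s),wproj([.5137,.1024,.204],s))
E
```

```text
10.225 [ 0.51224477 -0.09461555  0.26733896] [[ 1.    -0.003  0.005]
 [-0.005  0.     1.   ]
 [-0.003 -1.     0.   ]] 0.00042887152887011013 [-0.42509062  0.80479256  0.01397889]
(np.float64(318.6469979021198), np.float64(257.04934899428235)) (np.float64(588.7643942064346), np.float64(259.04633525415676))
```

View pics/w6.png

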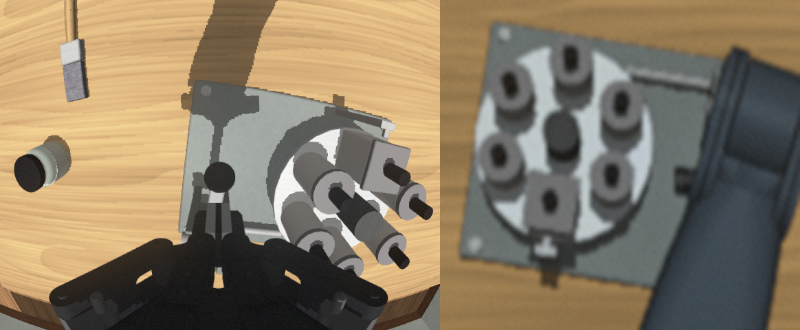

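The carousel is clicked in with the square canister at the pointer. The ball is at (319,257) in full-size pixels, exactly where I predicted for (0.512, -0.0935), directly below the TCP.

Request:
{"fn": "drive_tool", "kwargs": {
  "series": [0,0,0,0,0.025,0.001,1,0,0,0,0,0.025,0,1,0,0,0,0,0.01,0,1,0,0,0,0,0.01,0,1,0,0,0,0,0.01,0,1,0,0,0,0,0.01,0,1,0,0,0,0,0.01,0,1,0,0,0,0,0,0,1]
}}

```text
t: 11.32
tool_pos: [0.512, -0.0897, 0.17]
ee_rot: [[1.0, -0.001, -0.002], [0.002, 0.0, 1.0], [-0.001, -1.0, 0.0]]
ft_force: [-2.5, 1.0, 4.9]
grip_width: -0.0002
```

Request:
{"fn": "drive_tool", "kwargs": {
  "series": [0,0,0,0,0.008,-0.002,1,0,0,0,0,0.008,-0.001,1,0,0,0,0,0.008,0,1,0,0,0,0,0.005,0,1,0,0,0,0,0,0,1]
}}

```text
t: 11.95
tool_pos: [0.5151, -0.0919, 0.1423]
ee_rot: [[1.0, 0.006, -0.002], [0.002, 0.003, 1.0], [0.006, -1.0, 0.003]]
ft_force: [1.3, 3.2, 6.2]
grip_width: -0.0004
```

```bash
python3 - <<'E'
from h import *
s=get_state();print(s['t'],s['tool_pos'],s['ft_force'])
a=capture("wrist");b=capture("scene")[185:375,230:455]
cv2.imwrite("pics/w7.png",np.hstack([cv2.resize(a,(400,300)),cv2.resize(b,(355,300),interpolation=2)]))
E
```

```text
11.95 [ 0.51509263 -0.09193609  0.14228499] [1.28399553 3.21258311 6.20208076]
```

View pics/w7.png

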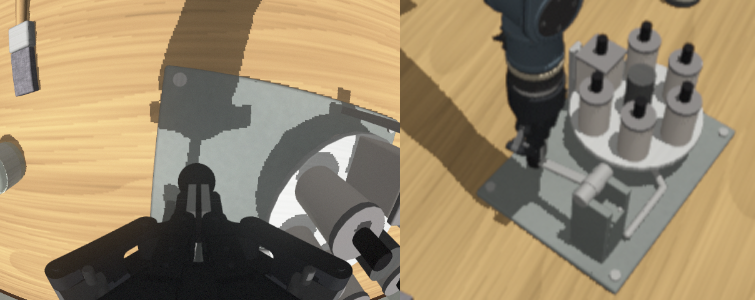

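The fingertips sit on the ball, and the lever is down to about 0.66 rad. I push the last 9 mm.

Request:
{"fn": "drive_tool", "kwargs": {
  "series": [0,0,0,0,0.004,-0.001,1,0,0,0,0,0.003,-0.001,1,0,0,0,0,0.002,0,1,0,0,0,0,0,0,1,0,0,0,0,0,0,1,0,0,0,0,0,0,1]
}}

```text
t: 12.8
tool_pos: [0.5163, -0.094, 0.1342]
ee_rot: [[1.0, 0.008, -0.002], [0.002, 0.003, 1.0], [0.008, -1.0, 0.003]]
ft_force: [1.2, 4.0, 5.7]
grip_width: -0.0008
```

Request:
{"fn": "drive_tool", "kwargs": {
  "series": [0,0,0,0,0,0,1,0,0,0,0,0,0,1,0,0,0,0,0,0,1,0,0,0,0,0,0,1]
}}

```text
t: 13.3
tool_pos: [0.5163, -0.0939, 0.1342]
ee_rot: [[1.0, 0.008, -0.002], [0.002, 0.003, 1.0], [0.008, -1.0, 0.003]]
ft_force: [2.1, 4.2, 6.5]
grip_width: 0.0001
```

```bash
python3 - <<'E'
from h import *
s=get_state();print(s['t'],s['tool_pos'],s['ft_force'])
im=capture("scene");f=5;x0,y0=270,225
c=cv2.resize(im[y0:y0+110,x0:x0+140],None,fx=f,fy=f,interpolation=2)
ax=np.array([.588,.0918]);ph=np.radians(-8.1);X=np.array([np.cos(ph),np.sin(ph)]);Y=np.array([-X[1],X[0]])
piv=ax+.05*X-.195*Y
P=lambda p:tuple(int(round((v-o+.5)*f)) for v,o in zip(proj("scene",p),(x0,y0)))
for a,col in((.5,(255,0,0)),(.75,(0,255,0)),(1,(0,0,255))):
    b=piv-.105*np.cos(.35-a)*X;cv2.line(c,P([*piv,.16]),P([*b,.16+.105*np.sin(.35-a)]),col,1)
cv2.imwrite("pics/f.png",c)
E
```

```text
13.3 [ 0.51628884 -0.09394288  0.13421638] [2.09570349 4.20223374 6.53780741]
```

View pics/f.png

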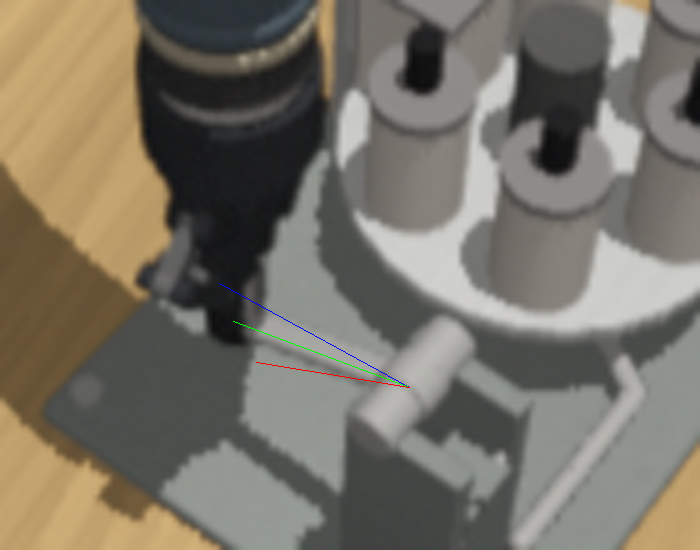

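The lever lies along the line drawn for 0.75 rad, with its ball end near (230,325). The held pose is steady.

```bash
python3 -c "
from workcell import *
print(sign_off())"
```

```text
the job is handed in; nothing more can be done
None
```

I turned the square canister 120° clockwise in two stages until it clicked in at the pointer. I let go and lifted clear, then pushed the lever ball down with shut fingers past two clicks to the third. I handed the job in at 13.3 s, still holding the lever; `sign_off` gave no verdict.

**Last checks**
- **Carousel:** after I let go, the top and wrist views showed the square canister clicked in at the pointer. I did not measure its knob's distance from the dock.
- **Lever:** fingertip height was 134.2 mm, so the ball centre was about 120 mm up (about 0.74 rad; the third click is 119 mm). The lever also lay on the line I drew for 0.75 rad in the scene view.
- **Hold:** the vertical push was steady at about 6 N. There was also a sideways force of about 4 N on the fingers, and the pose did not move over the last 0.5 s.
- **Other objects:** I did not measure the cup, jar, tin and brush at the end. I saw no sign that the arm touched them, but the cup was never clearly visible.

**What went wrong on the way:** in the first stage the knob slipped towards the edge of the pads, with about 24 N sideways on the fingers. I let go and it clicked in one place short of the pointer. For the second stage I pushed the knob between loosely closed fingers instead of gripping it.

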